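# Weigh a pair of governor weights and load the heavier into the indexing head

### The arm

A 6-joint arm with a two-finger parallel gripper is mounted at the origin on the work surface. World frame = base frame: x ahead of the robot, y to its left, z up, the work surface at z = 0. Lengths are in m, angles in rad, forces in N, time in s.
With the tool pointing down it reaches from about 0.275 to 0.775 m from the base axis. Payload 14.6 kg.
Tool frame: the origin (TCP) lies on the centre line of the jaws, within the pads' length; the fingertips stand 25 mm ahead of it and the grasp point (between the pads) lies 6 mm ahead of it (r.tips_ahead is the distance from the TCP to the fingertips, in m); z points along the fingers, y is the line along which they close (so a half turn about z gives the same grasp; the last joint's range is limited). The gripper opens to 85 mm and grips with 20 to 120 N. Pads are 22 mm wide; open, the fingers measure 114 mm over their backs; the gripper's body (76 mm by 85 mm) begins 54 mm behind the grasp point. The pads swing forward as they close: fully open they stand 13 mm farther back than shut.
Start: joints at [1.167, 0.263, -0.048, 1.259, 0, 1.415], TCP at [0.129, 0.509, 0.256] pointing down, gripper open.
Joint ranges: [-2.65, 2.65], [-0.89, 1.7], [-1.18, 1.37], [-2.13, 2.11], [-1.35, 1.29], [-3.14, 3.14]. Speed limits (rad/s): [1.89, 1.89, 2.57, 2.79, 3.14, 3.14].

### API

Orientations are given as [roll, pitch, yaw] about the fixed x, y, z axes, in that order (R = Rz(yaw) Ry(pitch) Rx(roll)).
In Python, from plant import get_state, eyes, workorder, r gives the robot as it stands. The module is installed in compiled form; this text tells all that it offers.
- The arm moves only by the shell command python3 -m creep 'ROWS' [OPENING] [FORCE]. ROWS is a JSON object of lists of equal length, an entry for each row: "xyz": the shift along the tool's x, y, z in mm, a list of three; "twist": the turn about the tool's z in rad. In form: {"xyz": [[x, y, z], ...], "twist": [twist, ...]}. A call has 1 to 20 rows; each row is the pose to reach, as a shift and turn from the pose commanded when the call began, along the tool's axes at that moment; what a row does not reach only later rows make up. A row lasts 1/8 s, in which the tool goes at most 62.5 mm and 10.7 degrees, less where a joint would pass 70% of its speed; a pose out of reach is approached as far as the arm can. A call with a gripper value outside its range is refused whole. OPENING is the closure, from -1 (fully open) to 1 (shut), set as the call begins (- or left out, the last holds). The fingers move at their own pace and stop on an object; FORCE is the grip in N (left out, the last holds). Time passes only in rows, so rows that repeat a pose let the fingers close. It gives the time, the measured TCP pose, the force, the opening and the grip force at its end, in the units of the state.
- get_state(): the state, without advancing time (a new reading comes with each control period).
- eyes.grab_frame(name): name is "scene" or "top" or "wrist"; returns the picture (420x560x3 uint8, red, green, blue); there is no depth.
- eyes.get_calibration(name): a dict with "intrinsics" (3x3 intrinsics, pixels), "k1" (the pictures are not rectified: a ray, as slopes to the right and down, at radius r is drawn at 1 + k1 r^2 times it, then the intrinsics apply), "position" and "orientation" of the camera in the world; the wrist camera has in their place "mount" (4x4, takes a point from camera to tool coordinates, whose origin is the TCP and whose axes are the flange's). Camera axes: x right, y down, z forward; pixel columns grow to the right and rows downward; lengths in m; the calibration is good to about 2 mm. A picture is of the moment at which its call begins: read the wrist's pose just before it. get_calibration takes no time and is no camera call.
- workorder.hand_in(): hands the job in; it is judged then, once.
The state is a dict: "t": time; "joint_positions": joint angles; "qd": joint speeds; "effort": joint torques, N m; "tcp_pos": TCP position; "eef_rot": TCP orientation; "contact_force": force on the tool from outside, world axes, zero at the start; "wrist_torque": the same for the moment, N m; "gripper_width": finger opening in m; "grasp_force": force on a finger pad.
Only numpy, scipy, OpenCV 4.12 (cv2) and the standard library are available. Lean on these libraries where they do the work, as an engineer would, in place of code of your own. Each camera call takes 0.05 s, during which the arm holds its last target. There are 200 camera calls.

### The job

The two steel governor weights have to be matched: stand one in each cup of the beam balance, let go, and see which side drops. Take the weight from the side that dropped and load it in the square nest of the indexing head for trimming: rest its shank in the recess, press lightly and turn it until the square drops in and the flange sits fully home, then let go; leave the other weight in its cup. Be gentle with the balance and the head, keep the weights upright, and leave everything else on the bench where it is.

Things in the scene. Friction and masses are not known exactly. Their poses are not given: they have to be found in the camera images.
- weight_a: turned steel governor weight, 105 to 190 g. Square shank 18 x 18 mm (25.5 over corners) and 12 mm long, above it a round flange 40 mm diameter, 12 mm thick, then a round grip knob 18 mm diameter, 20 mm tall. Starts on the bench, shank down. Origin: centre of the shank's lower end; z up through the knob, x and y square to the shank's flats (flange z 12 to 24 mm, knob 24 to 44)
- weight_b: turned steel governor weight, looks like weight_a. Square shank 18 x 18 mm (25.5 over corners) and 12 mm long, above it a round flange 40 mm diameter, 12 mm thick, then a round grip knob 18 mm diameter, 20 mm tall. Starts on the bench, shank down. Origin: centre of the shank's lower end; z up through the knob, x and y square to the shank's flats (flange z 12 to 24 mm, knob 24 to 44)
- balance: equal-arm beam balance fixed to the bench: grey base plate 100 x 160 mm, two upright cheeks 102 mm high with the beam's pivot at 92 mm; the bob over the beam's middle reaches 121 mm. Origin: underside centre of the base; the beam lies along its y axis. Delicate: press it with 20 N at most
- beam (a joint): angle of the balance beam, rad: +0.10 = left (+y) cup down on its rubber stop, -0.10 = right (-y) cup down on its stop. The beam swings freely; its bob is set high, so it does not stay level but drops to one stop within a few seconds, also when empty. A cup travels 22 mm from stop to stop
- cup_left (a point): centre of the rim of the cup at the beam's +y end, 110 mm from the pivot; moves and tilts with the beam (z is the cup's axis), so a weight in it leans 0.1 rad along the beam. Open round cup, 31 mm inside and 38 mm outside diameter, 15 mm deep, for a weight's shank: the flange rests on the rim, its origin 12 mm below this point
- cup_right (a point): the same for the cup at the beam's -y end
- index_head: green indexing head fixed to the bench, spindle upright: foot 150 x 110 mm, body 104 x 104 mm and 63 mm high, bright round spindle nose 76 mm across above it, crank on its -y side. The spindle is held by a light brake (0.12 N m) and stands at an unknown angle that no reading gives. Takes 30 N at most. Origin: underside centre
- nest_mouth (a point): on the spindle axis at its flat top face, 83 mm above the bench; belongs to the head, so its yaw does NOT show the spindle's. The face has a round recess 28.5 mm wide, 4 mm deep, with a square through hole 20.2 mm wide in its floor. A weight is fully home with its flange on the face, its origin 12 mm below this point
- nest_floor (a point): on the spindle axis at the recess's floor, 4 mm below the face. A weight put in at a wrong angle stands on this floor, flange 8 mm above the face. Held down lightly (2 to 8 N) and turned, at most a quarter turn, its shank drops into the square hole when lined up within about 0.1 rad
- spacer: steel spacer ring, 38 mm across, 24 mm bore, 14 mm high, loose on the bench; origin at its underside centre
- wrench: 150 mm steel wrench lying on the bench; origin near its middle
- brush: 170 mm brush lying on the bench; origin near its middle
- jar: closed jar, 52 mm across, 55 mm high; origin at its underside centre
- parts_tray: low grey plastic parts tray, 130 x 100 x 28 mm, beyond the balance's left end; origin at its underside centre
- tape: roll of blue tape lying flat behind the balance, 68 mm across, 19 mm high; origin at its underside centre
There are look-alikes about, which are no part of the job. Leave any green or pink look-alike of the weight_b alone. What is shaped like the weight_a but green or turquoise is not meant.

How it is judged:
On the way, in this order (a step that is already met when the one before it is completed fails the run):
1. Both weights stand in the balance's cups, one in each, let go, and the beam has dropped to one side ((((distance between weight_a and cup_left below 0.0165 m and z of weight_a in the frame of cup_left below -0.009 m and angle between weight_a's own z axis and vertical below 0.2 rad) and (distance between weight_b and cup_right below 0.0165 m and z of weight_b in the frame of cup_right below -0.009 m and angle between weight_b's own z axis and vertical below 0.2 rad)) or ((distance between weight_b and cup_left below 0.0165 m and z of weight_b in the frame of cup_left below -0.009 m and angle between weight_b's own z axis and vertical below 0.2 rad) and (distance between weight_a and cup_right below 0.0165 m and z of weight_a in the frame of cup_right below -0.009 m and angle between weight_a's own z axis and vertical below 0.2 rad))) and (value of joint beam above 0.08 rad or value of joint beam below -0.08 rad) and contact force between the fingers and weight_a below 0.05 N and contact force between the fingers and weight_b below 0.05 N and contact force between each of the arm, the fingers and balance below 0.05 N), for 0.4 s.
2. The weight on the side that dropped is taken by the fingers, the other one still in its cup (((((distance between weight_a and cup_left below 0.0165 m and z of weight_a in the frame of cup_left below -0.009 m and angle between weight_a's own z axis and vertical below 0.2 rad) and (distance between weight_b and cup_right below 0.0165 m and z of weight_b in the frame of cup_right below -0.009 m and angle between weight_b's own z axis and vertical below 0.2 rad)) and ((value of joint beam above 0.08 rad and contact force between the fingers and weight_a above 3 N) or (value of joint beam below -0.08 rad and contact force between the fingers and weight_b above 3 N))) or (((distance between weight_b and cup_left below 0.0165 m and z of weight_b in the frame of cup_left below -0.009 m and angle between weight_b's own z axis and vertical below 0.2 rad) and (distance between weight_a and cup_right below 0.0165 m and z of weight_a in the frame of cup_right below -0.009 m and angle between weight_a's own z axis and vertical below 0.2 rad)) and ((value of joint beam above 0.08 rad and contact force between the fingers and weight_b above 3 N) or (value of joint beam below -0.08 rad and contact force between the fingers and weight_a above 3 N))))), for 0.05 s.
At the end, for the whole second after the job is handed in: The weight that dropped stands upright in the nest, fully home (flange within 1.5 mm of the face, within 2.5 mm of the axis), and the other weight stands in a cup of the balance; both at rest ((((horizontal distance between weight_a and nest_mouth below 0.0025 m and z of weight_a in the frame of nest_mouth below -0.0105 m and angle between weight_a's own z axis and vertical below 0.05 rad) and ((distance between weight_b and cup_left below 0.0165 m and z of weight_b in the frame of cup_left below -0.009 m and angle between weight_b's own z axis and vertical below 0.2 rad) or (distance between weight_b and cup_right below 0.0165 m and z of weight_b in the frame of cup_right below -0.009 m and angle between weight_b's own z axis and vertical below 0.2 rad))) or ((horizontal distance between weight_b and nest_mouth below 0.0025 m and z of weight_b in the frame of nest_mouth below -0.0105 m and angle between weight_b's own z axis and vertical below 0.05 rad) and ((distance between weight_a and cup_left below 0.0165 m and z of weight_a in the frame of cup_left below -0.009 m and angle between weight_a's own z axis and vertical below 0.2 rad) or (distance between weight_a and cup_right below 0.0165 m and z of weight_a in the frame of cup_right below -0.009 m and angle between weight_a's own z axis and vertical below 0.2 rad)))) and linear speed of each of weight_a, weight_b below 0.02 m/s); the robot touches nothing.
It fails at once if The balance is pressed by the robot, directly or through a weight that it holds, with more than 20 N (contact force between any of the fingers, the arm and balance above 20 N or (contact force between the fingers and weight_a above 3 N and contact force between weight_a and balance above 20 N) or (contact force between the fingers and weight_b above 3 N and contact force between weight_b and balance above 20 N)).
It fails at once if The indexing head is pressed or struck with more than 30 N (contact force between anything else and index_head above 30 N).
It fails at once if A weight is laid over or tipped (angle between any of weight_a, weight_b's own z axis and vertical above 0.6 rad).
It fails at once if Something else on the bench is shifted by more than 25 mm (distance of any of spacer, wrench, brush, jar, parts_tray, tape from where it was at the start of the episode above 0.025 m).
It also fails if it takes over 72 s, if anything falls off the work surface, if the arm or the gripper's body presses on something with over 40 N, if the wrist force passes 120 N, or if a joint passes its speed limit or range.

## Working session

There is one attempt and no reset: what is moved stays moved. The work goes in short steps, Python scripts to look and compute and a shell command to move; the robot and the scene stay as the last step left them, time stands still between calls to the robot, and variables do not carry over. Pictures are saved under pics/ and viewed, at most 10 in all, crops included, and the job is handed in when it is done.

```bash
mkdir -p pics
cat > h.py <<'E'
import numpy as np, cv2
from scipy.spatial.transform import Rotation as Rn
from plant import get_state, eyes, workorder, r
def cam(n):
    c=eyes.get_calibration(n); K=np.array(c["intrinsics"]); k1=c["k1"]
    if "mount" in c:
        s=get_state(); T=np.eye(4); T[:3,:3]=rot(s["eef_rot"]); T[:3,3]=s["tcp_pos"]
        T=T@np.array(c["mount"])
        return K,k1,T
    T=np.eye(4); T[:3,:3]=rot(c["orientation"]); T[:3,3]=c["position"]
    return K,k1,T
def rot(o):
    o=np.array(o,float)
    if o.shape==(3,3): return o
    return Rn.from_euler("xyz",o).as_matrix() if o.size==3 else Rn.from_quat(o).as_matrix()
def ray(C,uv):
    K,k1,T=C; d=(np.array([uv[0]-K[0,2],uv[1]-K[1,2]])/[K[0,0],K[1,1]])
    p=d.copy()
    for _ in range(20): p=d/(1+k1*(p@p))
    v=T[:3,:3]@np.array([*p,1]); return T[:3,3],v/np.linalg.norm(v)
def onz(C,uv,z):
    o,v=ray(C,uv); return o+v*(z-o[2])/v[2]
def proj(C,P):
    K,k1,T=C; q=T[:3,:3].T@(np.array(P,float)-T[:3,3]); s=q[:2]/q[2]; s=s*(1+k1*(s@s))
    return np.array([K[0,0]*s[0]+K[0,2],K[1,1]*s[1]+K[1,2]])
def tri(obs):
    A=np.zeros((3,3));b=np.zeros(3)
    for C,uv in obs:
        o,v=ray(C,uv);M=np.eye(3)-np.outer(v,v);A+=M;b+=M@o
    P=np.linalg.solve(A,b); return P,[np.round(proj(C,P)-uv,1) for C,uv in obs]
def save(n,f): 
    im=eyes.grab_frame(n); cv2.imwrite("pics/"+f,im[...,::-1]); return im
E
python3 - <<'E'
from h import *
s=get_state(); print(s)
for n in ("scene","top","wrist"):
    c=eyes.get_calibration(n);print(n,c); C=cam(n); print(C[2].round(3).tolist())
a=save("scene","s0.png");b=save("top","t0.png");np.save("s0.npy",a);np.save("t0.npy",b)
w=save("wrist","w0.png")
E
```

```text
{'t': 0.0, 'joint_positions': array([ 1.16669650e+00,  2.63526296e-01, -4.89608436e-02,  1.25940062e+00,
        1.96001886e-05,  1.41549712e+00]), 'qd': array([ 0.00071967,  0.00029553,  0.00050703,  0.000155  , -0.00097359,
        0.00205583]), 'effort': array([ 4.73322143e-04, -6.37607718e+01,  3.84567940e+01,  1.35629767e-02,
       -2.57195268e-05, -1.69654550e-05]), 'tcp_pos': array([0.12917349, 0.50859356, 0.25581456]), 'eef_rot': array([-3.14051739e+00, -1.88182479e-04,  2.89279192e+00]), 'contact_force': array([-0.7349361 ,  0.09852917,  0.71462957]), 'wrist_torque': array([0.00735106, 0.03799501, 0.00679115]), 'grasp_force': 0.0, 'gripper_width': 0.0856699482270807}
scene {'intrinsics': array([[508.5166544 ,   0.        , 272.13498023],
       [  0.        , 508.5166544 , 206.3362887 ],
       [  0.        ,   0.        ,   1.        ]]), 'k1': -0.06366014481635496, 'position': array([ 1.07630742, -0.60658885,  0.64728552]), 'orientation': array([-2.17368218,  0.02117634,  0.6291969 ])}
[[0.808, 0.32, -0.494, 1.076], [0.588, -0.469, 0.659, -0.607], [-0.021, -0.824, -0.567,
[... 439 characters left out ...]
 0.836], [0.0, 0.0, 0.0, 1.0]]
wrist {'intrinsics': array([[325.39027574,   0.        , 279.31336906],
       [  0.        , 325.39027574, 213.04235237],
       [  0.        ,   0.        ,   1.        ]]), 'k1': -0.07207836692745183, 'mount': array([[-2.23364518e-04, -9.61300019e-01, -2.75503582e-01,
         7.11175954e-02],
       [ 9.99999708e-01, -1.34203565e-05, -7.63922784e-04,
         4.85291294e-04],
       [ 7.30661630e-04, -2.75503673e-01,  9.61299741e-01,
        -1.16878148e-01],
       [ 0.00000000e+00,  0.00000000e+00,  0.00000000e+00,
         1.00000000e+00]])}
[[0.246, 0.932, 0.266, 0.06], [0.969, -0.236, -0.07, 0.527], [-0.002, 0.275, -0.961, 0.373], [0.0, 0.0, 0.0, 1.0]]
```

View pics/s0.png

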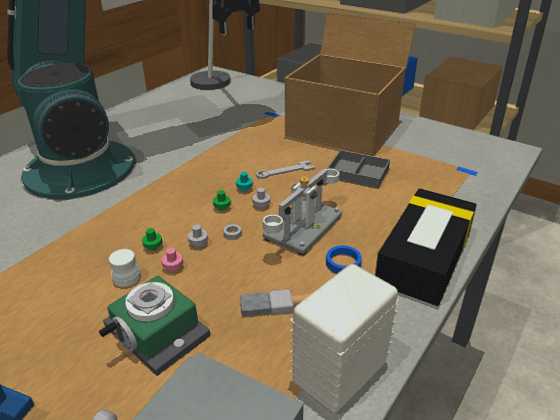

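View pics/t0.png

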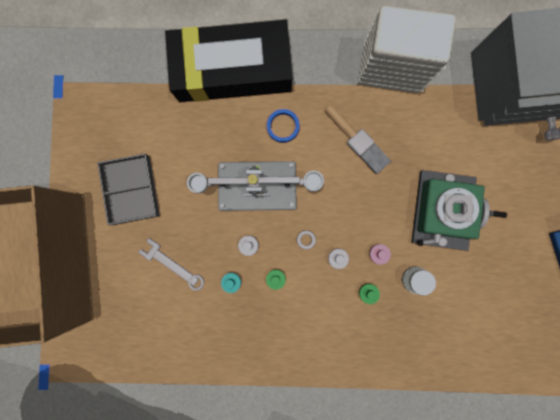

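The scene picture shows grey flanged weights at scene (261,200) and (198,236), which are top (248,246) and (339,259). The look-alikes are turquoise at top (231,283), green at (276,279) and (370,294), and pink at (380,254). Only the two grey ones fit the plain steel description. I'll confirm this in an enlarged crop.

Run:
```python
from h import *
a=np.load("s0.npy");b=np.load("t0.npy")
def c(i,u,v,w,h,s): return cv2.resize(i[v-h//2:v+h//2,u-w//2:u+w//2],None,fx=s,fy=s,interpolation=cv2.INTER_CUBIC)
L=np.vstack([c(b,300,260,200,100,4)]);M=np.hstack([c(a,230,215,100,75,4),c(b,255,186,160,75,2.5)])
M=cv2.resize(M,(800,300));
cv2.imwrite("pics/c1.png",np.vstack([L[50:350],M])[...,::-1])
```

```text
Traceback (most recent call last):
ValueError: all the input array dimensions except for the concatenation axis must match exactly, but along dimension 0, the array at index 0 has size 296 and the array at index 1 has size 185
```

```bash
cat >> h.py <<'E'
def crop(i,u0,v0,w,h,s,step=10):
    o=cv2.resize(i[v0:v0+h,u0:u0+w],None,fx=s,fy=s,interpolation=cv2.INTER_CUBIC).copy()
    for x in range(-(-u0//step)*step,u0+w,step):
        X=int((x-u0+.5)*s); cv2.line(o,(X,0),(X,5),(255,0,0),1)
        if x%(2*step)==0: cv2.putText(o,str(x),(X-9,15),0,.35,(255,0,0),1)
    for y in range(-(-v0//step)*step,v0+h,step):
        Y=int((y-v0+.5)*s); cv2.line(o,(0,Y),(5,Y),(255,0,0),1); cv2.putText(o,str(y),(6,Y+4),0,.35,(255,0,0),1)
    return o
E
python3 - <<'E'
from h import *
a=np.load("s0.npy");b=np.load("t0.npy")
cv2.imwrite("pics/c1.png",np.vstack([crop(a,185,165,160,80,5)[:300*0+400],crop(b,230,230,160,40,5)])[...,::-1])
E
```

```text
(no output)
```

View pics/c1.png

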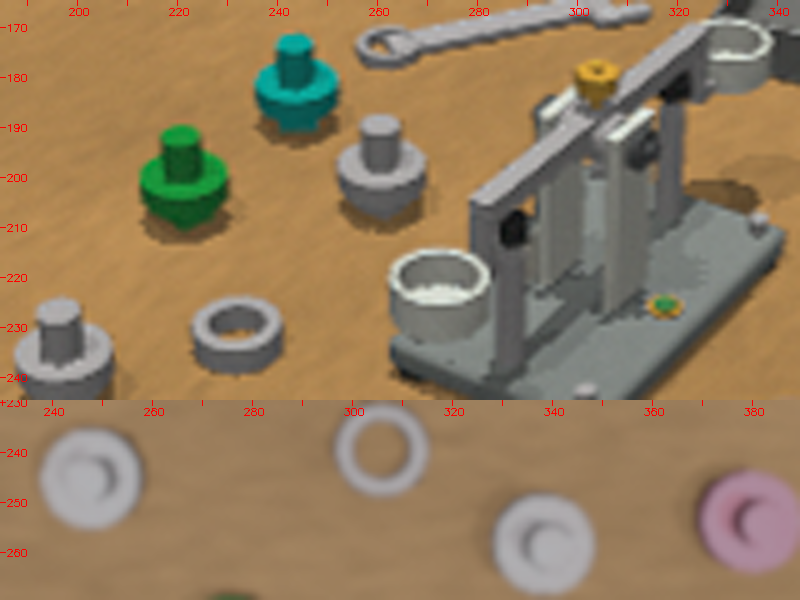

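The crop confirms plain grey metal at scene (260,190) / top (247,245) and scene (196,227) / top (339,258). These are the two weights, and the rest are coloured. Next I triangulate.

Run:
```python
from h import *
S=cam("scene");T=cam("top")
for n,a,b in [("W1",(260,189.3),(246.5,245.5)),("W2",(196,227),(339.3,258.5)),("cupN",(272.5,219.7),(313.5,181.5)),("cupF",(332.3,174.2),(197.5,183))]:
    P,e=tri([(S,a),(T,b)]); print(n,P.round(4),e)
P,e=tri([(S,(149.5,296.5)),(T,(460.5,208))]);print("nest",P.round(4),e)
print("W1 flange",onz(T,(247.8,246),.024),"W2",onz(T,(338.3,258.5),.024),"cups",onz(T,(313.5,181.5),.09),onz(T,(197.5,183),.09),"nest",onz(T,(460.5,208),.083))
a=np.load("s0.npy");b=np.load("t0.npy")
top=np.hstack([crop(b,180,160,60,50,6.6667)[:,:400],crop(b,295,160,60,50,6.6667)[:,:400]])
bot=np.hstack([crop(b,435,185,55,36,7.2727)[:,:400],crop(a,120,270,60,39,6.6667)[:,:400]]) 
bot=np.hstack([cv2.resize(bot[:, :400],(400,260)),cv2.resize(bot[:,400:],(400,260))]) if 1 else bot
cv2.imwrite("pics/c2.png",np.vstack([top,bot])[...,::-1])
```

```text
W1 [0.4909 0.1311 0.0457] [array([ 0.1, -0. ]), array([0.1, 0.1])]
W2 [ 0.4684 -0.0496  0.0445] [array([0.2, 0. ]), array([0.1, 0.2])]
cupN [0.6141 0.0061 0.0887] [array([-1. ,  0.1]), array([-0.7, -0.8])]
cupF [0.612  0.226  0.0769] [array([-1.8,  0.4]), array([-1.3, -1.7])]
nest [ 0.5689 -0.2629  0.0822] [array([-1.5, -0.1]), array([-1. , -0.9])]
W1 flange [0.48926356 0.13055191 0.024     ] W2 [ 0.46733289 -0.05013657  0.024     ] cups [0.61244757 0.00497638 0.09      ] [0.6071925  0.22058485 0.09      ] nest [ 0.56718837 -0.26435357  0.083     ]Traceback (most recent call last):
  File "<stdin>", line 9, in <module>
    return _nx.concatenate(arrs, 1, dtype=dtype, casting=casting)
           ~~~~~~~~~~~~~~~^^^^^^^^^^^^^^^^^^^^^^^^^^^^^^^^^^^^^^^
ValueError: all the input array dimensions except for the concatenation axis must match exactly, but along dimension 0, the array at index 0 has size 262 and the array at index 1 has size 260
```

```bash
cat >> h.py <<'E'
def delta(xyz,yaw=None):
    s=get_state(); R=rot(s["eef_rot"]); d=R.T@(np.array(xyz)-s["tcp_pos"])*1e3
    tw=0 if yaw is None else -((yaw-s["eef_rot"][2]+np.pi)%(2*np.pi)-np.pi)
    print("shift mm",d.round(1),"twist",round(tw,3),"t",s["t"],"F",s["contact_force"].round(1))
E
python3 - <<'E'
from h import *
print(r.tips_ahead)
delta([.490,.1308,.20],np.pi/2)
E
```

```text
0.025
shift mm [-442.7 -277.4   56.1] twist 1.322 t 0.15 F [ 0.7 -0.2 -0.9]
```

```bash
python3 -m creep '{"xyz": [[-443,-277,56],[-443,-277,56],[-443,-277,56],[-443,-277,56],[-443,-277,56],[-443,-277,56],[-443,-277,56],[-443,-277,56],[-443,-277,56],[-443,-277,56],[-443,-277,56],[-443,-277,56],[-443,-277,56],[-443,-277,56]], "twist": [1.322,1.322,1.322,1.322,1.322,1.322,1.322,1.322,1.322,1.322,1.322,1.322,1.322,1.322]}' 0.2
python3 - <<'E'
from h import *
delta([.490,.1308,.20],np.pi/2)
im=save("wrist","w1.png"); np.save("w1.npy",im)
C=cam("wrist")
print("pred knob",proj(C,[.490,.1308,.044]),proj(C,[.490,.1308,.024]),"cupF",proj(C,[.61,.223,.08]))
E
```

```text
t: 1.9
tcp_pos: [0.4902, 0.1316, 0.2004]
eef_rot: [3.141, -0.0, 1.571]
contact_force: [-0.5, 0.3, -0.3]
gripper_width: 0.0341
grasp_force: 0.0
shift mm [-0.8 -0.2  0.4] twist 0.001 t 1.9 F [-0.5  0.3 -0.3]
pred knob [280.28609948 205.19649309] [280.23091599 199.73427383] cupF [450.61372141  91.96718729]
```

View pics/w1.png

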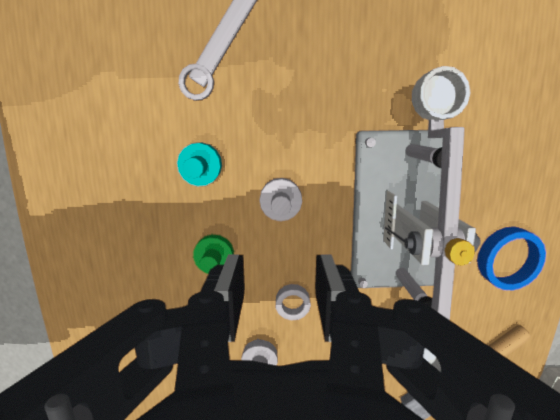

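The wrist picture shows weight W1 centred at (281,200), as predicted, and the far cup at (441,93). I go down and grip.

```bash
python3 -m creep '{"xyz": [[-1,0,60],[-1,0,110],[-1,0,140],[-1,0,149],[-1,0,149]], "twist": [0,0,0,0,0]}'
python3 -m creep '{"xyz": [[0,0,0],[0,0,0],[0,0,0],[0,0,0],[0,0,0]], "twist": [0,0,0,0,0]}' 1 40
python3 -m creep '{"xyz": [[0,0,-30],[0,0,-80],[0,0,-130],[0,0,-149],[0,0,-149]], "twist": [0,0,0,0,0]}'
```

```text
t: 2.58
tcp_pos: [0.4906, 0.1304, 0.0517]
eef_rot: [3.142, -0.0, 1.571]
contact_force: [0.7, 0.5, 0.4]
gripper_width: 0.0342
grasp_force: 0.0
t: 3.2
tcp_pos: [0.4912, 0.1304, 0.0526]
eef_rot: [3.139, -0.0, 1.571]
contact_force: [-0.5, -0.6, 7.2]
gripper_width: 0.0158
grasp_force: 38.9
t: 3.82
tcp_pos: [0.4912, 0.1304, 0.202]
eef_rot: [3.138, -0.0, 1.571]
contact_force: [0.1, 0.9, -1.3]
gripper_width: 0.0164
grasp_force: 39.7
```

Only 7 N showed on closing, and the weight is held. Now I move short of the far (+y) cup and measure it.

```bash
python3 -m creep '{"xyz": [[20,-60,0],[20,-110,0],[20,-118,0],[20,-118,0],[20,-118,0]], "twist": [0,0,0,0,0]}'
python3 - <<'E'
from h import *
delta([.609,.15,.20])
im=save("wrist","w2.png"); np.save("w2.npy",im)
C=cam("wrist"); T2=C[2]; np.save("T2.npy",T2)
print(C[2].round(4).tolist(), proj(C,[.61,.223,.08]))
w1=np.load("w1.npy")
A=crop(w1,405,60,75,75,5.3333); B=crop(im,235,95,90,90,4.4444)
cv2.imwrite("pics/c3.png",np.hstack([A[:400,:400],B[:400,:400]])[...,::-1])
E
```

```text
t: 4.45
tcp_pos: [0.3734, 0.1502, 0.2]
eef_rot: [3.142, 0.0, 1.57]
contact_force: [0.7, -0.6, -1.4]
gripper_width: 0.0161
grasp_force: 39.9
shift mm [-1.000e-01  2.356e+02  0.000e+00] twist 0 t 4.45 F [ 0.7 -0.6 -1.4]
[[1.0, -0.0005, -0.0007, 0.3724], [-0.0007, -0.961, -0.2764, 0.2209], [-0.0006, 0.2764, -0.961, 0.3169], [0.0, 0.0, 0.0, 1.0]] [591.08028001 124.43301455]
```

View pics/c3.png

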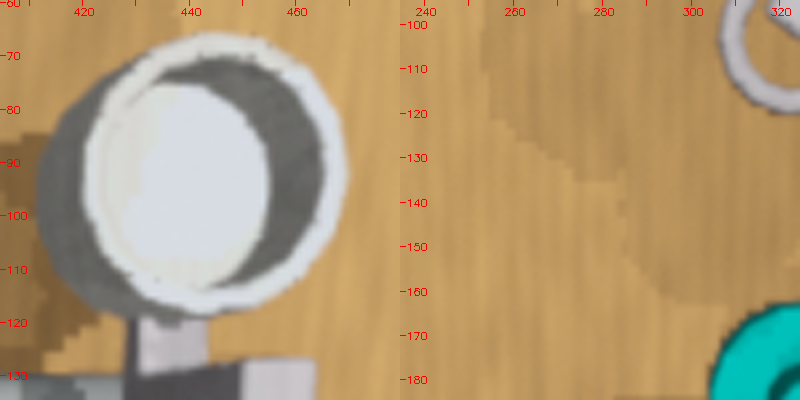

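The left crop shows the far cup's rim centred at (445,92) in the w1 view. The second view missed because I had the tool y sign reversed, so I correct it.

```bash
python3 -m creep '{"xyz": [[0,60,0],[0,120,0],[0,180,0],[0,225,0],[0,236,0],[0,236,0],[0,236,0]], "twist": [0,0,0,0,0,0,0]}'
python3 - <<'E'
from h import *
delta([.609,.15,.20])
im=save("wrist","w3.png"); np.save("w3.npy",im)
C=cam("wrist"); np.save("T3.npy",C[2])
K,k1,_=C; 
s=get_state()
T1=C[2].copy(); T1[:3,3]+= np.array([.4902,.1316,.2004])-s["tcp_pos"]
for z in (.074,.078,.082,.086): print(z,onz((K,k1,T1),(445,91.9),z))
print(proj(C,[.61,.223,.08]))
A=crop(im,230,60,110,110,5)
B=crop(im,240,200,50,110,5)
cv2.imwrite("pics/c4.png",np.hstack([A,B])[...,::-1])
E
```

```text
t: 5.38
tcp_pos: [0.6075, 0.1503, 0.2003]
eef_rot: [-3.141, 0.0, 1.571]
contact_force: [0.1, -1.2, -2.4]
gripper_width: 0.016
grasp_force: 40.0
shift mm [-0.3  1.5  0.3] twist 0 t 5.375 F [ 0.1 -1.2 -2.4]
0.074 [0.60876908 0.22344325 0.074     ]
0.078 [0.60680314 0.22309591 0.078     ]
0.082 [0.60483721 0.22274857 0.082     ]
0.086 [0.60287128 0.22240122 0.086     ]
[284.37987176 117.21141005]
```

View pics/c4.png

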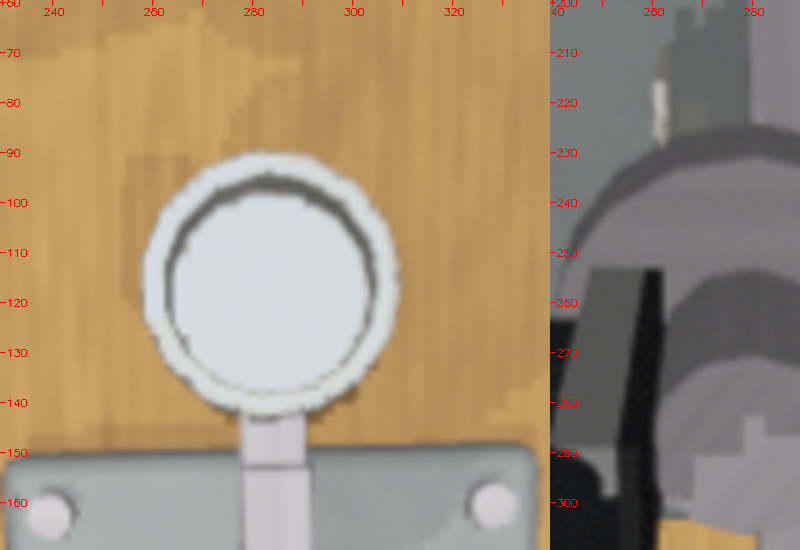

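The c4 crop shows the far cup's rim centred at (283.6,116.5) and the held weight's flange below it, with the weight upright in the jaws.

Run:
```python
from h import *
C=cam("wrist");K,k1,T3=C
T1=T3.copy(); T1[:3,3]+= np.array([.4902,.1316,.2004])-get_state()["tcp_pos"]
C1=(K,k1,T1); S=cam("scene");T=cam("top")
print(tri([(C1,(445,91.9)),(C,(283.6,116.5))]))
print(tri([(S,(332.3,174.2)),(C,(283.6,116.5))]))
print(tri([(S,(332.3,174.2)),(C,(283.6,116.5)),(C1,(445,91.9)),(T,(197.5,183))]))
for z in (.074,.078,.082): print(z,onz(C,(283.6,116.5),z),onz(T,(197.5,183),z))
# rim size vs depth
for z in (.07,.08,.09):
  p=onz(C,(283.6,116.5),z); print(z,proj(C,p+[.019,0,0])-proj(C,p-[.019,0,0]))
# check held weight flange centre: pred for weight at tcp-.0525
p=get_state()["tcp_pos"]-[0,0,.0525]
for h in (.012,.024): print(h,proj(C,p+[0,0,h]),proj(C,p+[-.02,0,h]),proj(C,p+[0,.02,h]))
```

```text
(array([0.60954013, 0.22357113, 0.07243374]), [array([0., 0.]), array([-0., -0.])])
(array([0.61260006, 0.22527031, 0.07850043]), [array([-1.7, -0. ]), array([ 4.4, -2.6])])
(array([0.61042648, 0.22473773, 0.07607593]), [array([-2.7,  0.7]), array([ 1.3, -1.7]), array([ 3.8, -2. ]), array([-0.6, -0.8])])
0.074 [0.60952238 0.22354704 0.074     ] [0.60908148 0.22407525 0.074     ]
0.078 [0.60947373 0.2235063  0.078     ] [0.60860924 0.22320265 0.078     ]
0.082 [0.60942508 0.22346555 0.082     ] [0.60813699 0.22233005 0.082     ]
0.07 [5.17899471e+01 2.87540468e-02]
0.08 [5.39690405e+01 2.99658141e-02]
0.09 [5.63394556e+01 3.12842441e-02]
0.012 [281.37607361 259.595512  ] [243.362786   259.54639039] [281.4475273  223.37861701]
0.024 [281.51058139 269.69170634] [240.77911566 269.62486372] [281.59349746 231.17006629]
```

```bash
python3 -m creep '{"xyz": [[50,2,0],[72.7,2,10],[72.7,2,40],[72.7,2,60],[72.7,2,65],[72.7,2,65]], "twist": [0,0,0,0,0,0]}'
python3 -c "
from h import *
delta([.6095,.223,.135])"
python3 -m creep '{"xyz": [[0,0,5],[0,0,10],[0,0,13],[0,0,15],[0,0,17],[0,0,17]], "twist": [0,0,0,0,0,0]}'
```

```text
t: 6.18
tcp_pos: [0.6103, 0.2229, 0.1357]
eef_rot: [3.141, 0.0, 1.571]
contact_force: [0.4, 0.2, -1.7]
gripper_width: 0.0161
grasp_force: 40.0
shift mm [ 0.1 -0.8  0.7] twist 0 t 6.175 F [ 0.4  0.2 -1.7]
t: 6.92
tcp_pos: [0.6104, 0.223, 0.1182]
eef_rot: [-3.141, 0.0, 1.571]
contact_force: [0.4, 0.3, -2.0]
gripper_width: 0.0162
grasp_force: 40.0
```

```bash
python3 -m creep '{"xyz": [[0,-0.5,1],[0,-0.5,2],[0,-0.5,3],[0,-0.5,3]], "twist": [0,0,0,0]}'
python3 -m creep '{"xyz": [[0,0,0.5],[0,0,1],[0,0,1]], "twist": [0,0,0]}'
```

```text
t: 7.42
tcp_pos: [0.61, 0.2234, 0.1159]
eef_rot: [3.141, -0.001, 1.571]
contact_force: [-2.0, 2.3, 7.0]
gripper_width: 0.0158
grasp_force: 40.9
t: 7.8
tcp_pos: [0.6101, 0.2236, 0.1155]
eef_rot: [3.14, -0.001, 1.571]
contact_force: [-4.3, 3.7, 12.7]
gripper_width: 0.0163
grasp_force: 41.5
```

Run:
```python
from h import *
im=save("wrist","w4.png"); a=save("scene","s4.png")
cv2.imwrite("pics/c5.png",np.hstack([cv2.resize(im[130:380,180:380],None,fx=2,fy=2),crop(a,300,130,65,83,6)[:500,:390]])[...,::-1])
```

```text
Traceback (most recent call last):
ValueError: all the input array dimensions except for the concatenation axis must match exactly, but along dimension 0, the array at index 0 has size 500 and the array at index 1 has size 498
```

Contact came at the expected flange height (about .076), so the shank is inside the cup. I ease off, release, back away and look.

```bash
python3 -m creep '{"xyz": [[0,0,-1],[0,0,-1]], "twist": [0,0]}'
python3 -m creep '{"xyz": [[0,0,0],[0,0,0],[0,0,0],[0,0,0]], "twist": [0,0,0,0]}' 0.2
python3 -m creep '{"xyz": [[0,0,-15],[0,0,-50],[0,0,-95],[-60,0,-95],[-73,0,-95],[-73,0,-95]], "twist": [0,0,0,0,0,0]}'
python3 - <<'E'
from h import *
delta([.6085,.15,.2])
im=save("wrist","w5.png"); a=save("scene","s5.png");np.save("w5.npy",im);np.save("s5.npy",a)
cv2.imwrite("pics/c5.png",np.hstack([crop(im,180,20,200,250,2),crop(a,300,130,80,100,5)])[...,::-1])
C=cam("wrist"); S=cam("scene")
for h in (0,.012,.024,.044): print(h,proj(C,[.6095,.2235+.1*(h-.012),.062+h]),proj(S,[.6095,.2235+.1*(h-.012),.062+h]))
E
```

```text
t: 8.15
tcp_pos: [0.6101, 0.2233, 0.1159]
eef_rot: [3.141, -0.001, 1.571]
contact_force: [-1.9, 2.7, 7.3]
gripper_width: 0.0164
grasp_force: 40.7
t: 8.65
tcp_pos: [0.6099, 0.2229, 0.1152]
eef_rot: [-3.141, 0.0, 1.571]
contact_force: [0.6, 0.7, -0.2]
gripper_width: 0.0342
grasp_force: 0.0
t: 9.4
tcp_pos: [0.61, 0.1494, 0.211]
eef_rot: [3.141, -0.0, 1.569]
contact_force: [-0.3, 1.5, 0.3]
gripper_width: 0.0343
grasp_force: 0.0
shift mm [ 0.6 -1.5 11. ] twist 0 t 9.4 F [-0.3  1.5  0.3]
0 [280.24151651 118.93173003] [328.38029406 180.81681452]
0.012 [280.27994655 117.23230265] [328.89044556 175.86834583]
0.024 [280.32229806 115.35972171] [329.4053911  170.86689908]
0.044 [280.40337771 111.77552902] [330.27441236 162.41161953]
```

View pics/c5.png

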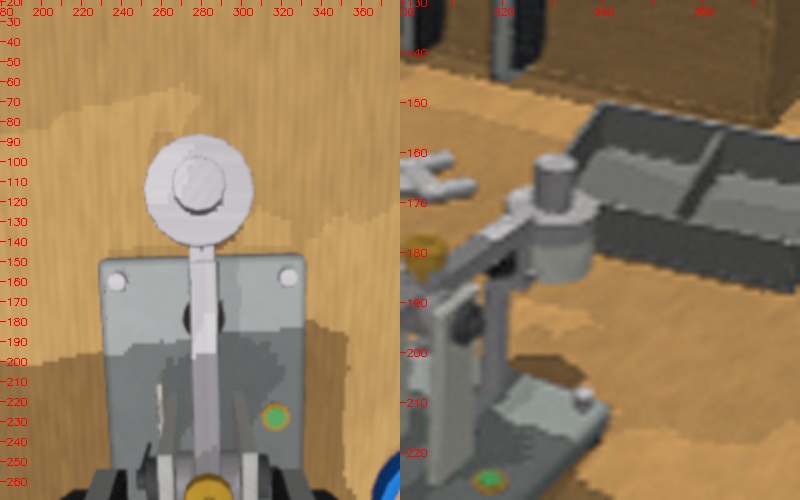

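The weight sits flange-on-rim in the far cup at wrist (279,115) and scene (331,170), and the beam is still down on that side. Next is W2.

```bash
python3 -c "
from h import *
delta([.468,-.050,.2],np.pi/2)"
python3 -m creep '{"xyz": [[-60,-40,6],[-110,-80,11],[-160,-120,11],[-190,-142,11],[-199.4,-142,11],[-199.4,-142,11],[-199.4,-142,11]], "twist": [0,0,0,0,0,0,0]}'
python3 - <<'E'
from h import *
delta([.468,-.050,.2],np.pi/2)
im=save("wrist","w6.png");np.save("w6.npy",im);C=cam("wrist")
p=proj(C,[.468,-.050,.024]);print(p)
u,v=int(p[0])-50,int(p[1])-50
g=cv2.resize(cv2.cvtColor(im[v:v+100,u:u+100],cv2.COLOR_RGB2GRAY),None,fx=4,fy=4)
c=cv2.HoughCircles(cv2.GaussianBlur(g,(7,7),2),cv2.HOUGH_GRADIENT,1,60,param1=80,param2=20,minRadius=65,maxRadius=110)
for q in c[0][:3]:
  uv=q[:2]/4-.375+[u,v]; print(uv,q[2]/4,onz(C,uv,.024)) 
print(proj(C,[.488,-.05,.024])-p)
E
```

```text
shift mm [-200.7 -141.9   10.4] twist 0.0 t 9.5 F [0.2 0.7 0. ]
t: 10.38
tcp_pos: [0.4687, -0.0484, 0.1992]
eef_rot: [-3.142, -0.0, 1.572]
contact_force: [0.6, -0.1, 0.1]
gripper_width: 0.0343
grasp_force: 0.0
shift mm [-1.6 -0.7 -0.8] twist 0.001 t 10.375 F [ 0.6 -0.1  0.1]
[279.90561371 200.95244956]Traceback (most recent call last):
  File "<stdin>", line 8, in <module>
TypeError: 'NoneType' object is not subscriptable
```

```bash
cat >> h.py <<'E'
def blob(im,p,w=45,smax=45,vmin=60,hull=True):
    u,v=int(p[0])-w,int(p[1])-w
    h=cv2.cvtColor(im[v:v+2*w,u:u+2*w],cv2.COLOR_RGB2HSV)
    m=((h[...,1]<smax)&(h[...,2]>vmin)).astype(np.uint8)
    m=cv2.morphologyEx(m,cv2.MORPH_OPEN,np.ones((5,5),np.uint8))
    cs=cv2.findContours(m,cv2.RETR_EXTERNAL,cv2.CHAIN_APPROX_NONE)[0]
    q=min(cs,key=lambda c:-cv2.contourArea(c))
    e=cv2.fitEllipse(cv2.convexHull(q)); return np.array(e[0])+[u,v],e[1]
E
python3 - <<'E'
from h import *
im=np.load("w6.npy");C=cam("wrist")
uv,ax=blob(im,(280,201)); print(uv,ax,onz(C,uv,.024),onz(C,uv,.018))
w1=np.load("w1.npy"); print(blob(w1,(280,200)))
E
```

```text
[278.76185989 200.89938354] (41.82314682006836, 42.29701232910156) [ 0.46694308 -0.0499511   0.024     ] [ 0.46693157 -0.05143509  0.018     ]
(array([280.39504242, 199.22754669]), (41.88410568237305, 42.287864685058594))
```

```bash
python3 -m creep '{"xyz": [[-1.6,-1.5,60],[-1.6,-1.5,110],[-1.6,-1.5,138],[-1.6,-1.5,145],[-1.6,-1.5,145]], "twist": [0,0,0,0,0]}'
python3 -m creep '{"xyz": [[0,0,0],[0,0,0],[0,0,0],[0,0,0],[0,0,0]], "twist": [0,0,0,0,0]}' 1 40
python3 -m creep '{"xyz": [[0,0,-30],[0,0,-80],[0,0,-130],[0,0,-160],[0,0,-160]], "twist": [0,0,0,0,0]}'
python3 -c "
from h import *
delta([.613,-.06,.214],np.pi/2)"
```

```text
t: 11.05
tcp_pos: [0.4669, -0.0507, 0.0546]
eef_rot: [3.141, -0.0, 1.572]
contact_force: [-0.3, 0.6, 0.5]
gripper_width: 0.0343
grasp_force: 0.0
t: 11.68
tcp_pos: [0.4673, -0.0512, 0.0554]
eef_rot: [3.139, 0.0, 1.571]
contact_force: [0.6, 1.1, 8.3]
gripper_width: 0.0159
grasp_force: 39.2
t: 12.3
tcp_pos: [0.4674, -0.0513, 0.2165]
eef_rot: [3.137, 0.001, 1.571]
contact_force: [-0.0, -0.4, -1.7]
gripper_width: 0.0162
grasp_force: 39.5
shift mm [ -8.7 145.6   3.1] twist -0.0 t 12.3 F [-0.  -0.4 -1.7]
```

```bash
python3 -m creep '{"xyz": [[-3,60,0],[-8,120,0],[-9,140,0],[-9,146,0],[-9,146,0],[-9,146,0]], "twist": [0,0,0,0,0,0]}'
python3 - <<'E'
from h import *
delta([.613,.0045,.2165],np.pi/2)
im=save("wrist","w7.png");np.save("w7.npy",im);C=cam("wrist");np.save("T7.npy",C[2])
p=proj(C,[.613,.0045,.097]);print(p)
B=crop(im,int(p[0])-60,int(p[1])-60,120,120,5)
w6=crop(np.load("w6.npy"),440,60,50,120,4)
cv2.imwrite("pics/c6.png",np.hstack([B[:480],cv2.copyMakeBorder(w6,0,0,0,0,0)[:480]])[...,::-1])
E
```

```text
t: 13.05
tcp_pos: [0.6115, -0.0599, 0.2145]
eef_rot: [-3.141, -0.0, 1.571]
contact_force: [-0.0, 0.0, -0.7]
gripper_width: 0.0162
grasp_force: 39.6
shift mm [64.4  1.5 -2. ] twist -0.0 t 13.05 F [-0.   0.  -0.7]
[282.84208824 129.14447418]
```

View pics/c6.png

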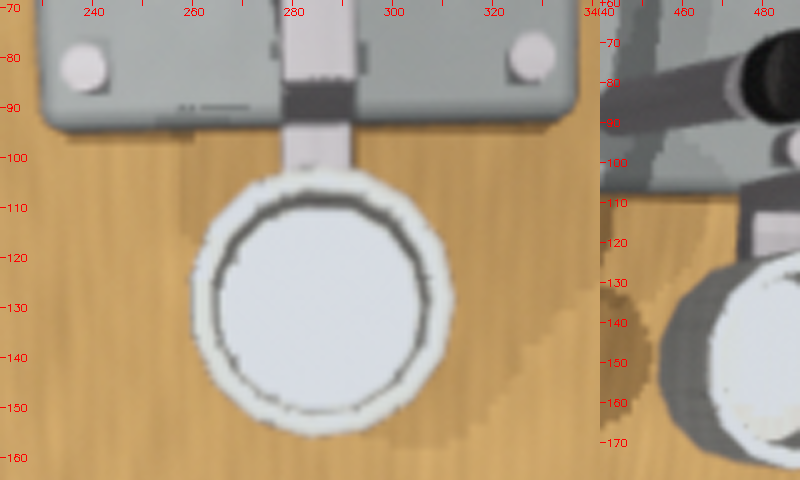

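The near cup's empty rim is centred at about (285.5,128.6) in the wrist view.

Run:
```python
from h import *
C=cam("wrist");T=cam("top");S=cam("scene")
for z in (.09,.097,.1): 
  p=onz(C,(285.5,128.6),z); print(z,p,onz(T,(313.5,181.5),z),onz(S,(272.5,219.7),z),proj(C,p+[.019,0,0])-proj(C,p-[.019,0,0]))
s=get_state();print(s["tcp_pos"]); p=s["tcp_pos"]-[0,-.001,.0552]
print(proj(C,p+[0,0,.012]),proj(C,p+[0,.02,.012])); 
im=np.load("w7.npy"); print([im[v,279].tolist() for v in range(206,236,2)])
```

```text
0.09 [0.61498905 0.00469859 0.09      ] [0.61244757 0.00497638 0.09      ] [0.61662513 0.00604125 0.09      ] [5.26150356e+01 1.75542550e-02]
0.097 [0.61486221 0.00487353 0.097     ] [0.61157185 0.00547171 0.097     ] [ 0.62239915 -0.00165393  0.097     ] [5.41842692e+01 1.80793245e-02]
0.1 [0.61480784 0.0049485  0.1       ] [0.61119654 0.00568399 0.1       ] [ 0.62487373 -0.00495186  0.1       ] [5.48858081e+01 1.83141043e-02]
[ 0.61160607 -0.05999546  0.21459713]
[281.33716139 255.77038685] [281.39136138 219.91447643]
[[145, 112, 69], [144, 111, 68], [142, 110, 66], [141, 109, 66], [142, 110, 68], [142, 110, 67], [144, 109, 67], [145, 112, 69], [139, 110, 73], [88, 82, 83], [84, 81, 83], [85, 83, 86], [113, 110, 112], [125, 123, 125], [125, 122, 124]]
```

```bash
python3 -m creep '{"xyz": [[40,1,0],[64,2.4,10],[64,2.4,40],[64,2.4,54],[64,2.4,57],[64,2.4,57]], "twist": [0,0,0,0,0,0]}'
python3 -m creep '{"xyz": [[0,0,3],[0,0,6],[0,0,9],[0,0,10],[0,0,10]], "twist": [0,0,0,0,0]}'
```

```text
t: 13.85
tcp_pos: [0.615, 0.0036, 0.158]
eef_rot: [3.141, 0.0, 1.57]
contact_force: [0.7, 0.8, -1.3]
gripper_width: 0.0159
grasp_force: 39.6
t: 14.48
tcp_pos: [0.6148, 0.004, 0.1472]
eef_rot: [-3.141, -0.0, 1.571]
contact_force: [0.5, -0.0, -0.7]
gripper_width: 0.0159
grasp_force: 39.6
```

```bash
python3 -m creep '{"xyz": [[0,-0.5,1.5],[0,-0.5,3],[0,-0.5,4],[0,-0.5,4]], "twist": [0,0,0,0]}'
python3 -m creep '{"xyz": [[0,0,1],[0,0,2],[0,0,3],[0,0,3]], "twist": [0,0,0,0]}'
python3 - <<'E'
from h import *
im=save("wrist","w8.png");np.save("w8.npy",im);a=save("scene","s8.png")
cv2.imwrite("pics/c7.png",np.hstack([crop(im,190,130,180,200,2.5),crop(a,245,175,60,100,5)])[...,::-1])
E
```

```text
t: 14.98
tcp_pos: [0.6143, 0.004, 0.1432]
eef_rot: [-3.141, 0.0, 1.571]
contact_force: [0.5, -0.1, -1.0]
gripper_width: 0.0162
grasp_force: 39.6
t: 15.48
tcp_pos: [0.6144, 0.004, 0.1403]
eef_rot: [3.142, -0.0, 1.571]
contact_force: [-1.1, 0.5, 0.2]
gripper_width: 0.0157
grasp_force: 39.6
```

View pics/c7.png

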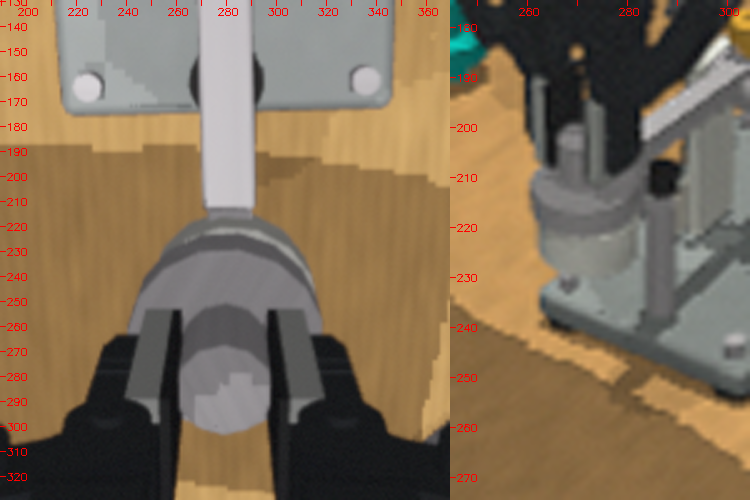

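The flange sits directly on the near cup at scene (271,213). I lower a touch more and release.

```bash
python3 -m creep '{"xyz": [[0,-0.3,0.5],[0,-0.3,1],[0,-0.3,1]], "twist": [0,0,0]}'
python3 -m creep '{"xyz": [[0,0,0],[0,0,0],[0,0,0],[0,0,0]], "twist": [0,0,0,0]}' 0.2
python3 -m creep '{"xyz": [[0,0,-10],[0,0,-40],[0,0,-80],[-50,0,-80],[-64,0,-80],[-64,0,-80],[-64,0,-80],[-64,0,-80],[-64,0,-80],[-64,0,-80]], "twist": [0,0,0,0,0,0,0,0,0,0]}'
python3 - <<'E'
from h import *
a=save("scene","s9.png");b=save("top","t9.png");w=save("wrist","w9.png")
np.save("s9.npy",a);np.save("t9.npy",b);np.save("w9.npy",w)
cv2.imwrite("pics/c8.png",np.hstack([crop(a,245,140,110,110,5),crop(w,200,20,120,275,2)])[...,::-1])
E
```

```text
t: 15.95
tcp_pos: [0.6141, 0.004, 0.1393]
eef_rot: [3.141, 0.0, 1.571]
contact_force: [1.2, 0.5, 1.0]
gripper_width: 0.0159
grasp_force: 39.7
t: 16.45
tcp_pos: [0.614, 0.0039, 0.1393]
eef_rot: [-3.142, 0.0, 1.571]
contact_force: [-0.2, -0.2, 0.3]
gripper_width: 0.0338
grasp_force: 0.0
t: 17.7
tcp_pos: [0.614, -0.0597, 0.2193]
eef_rot: [-3.142, -0.0, 1.571]
contact_force: [-0.4, 1.1, 0.3]
gripper_width: 0.034
grasp_force: 0.0
```

View pics/c8.png

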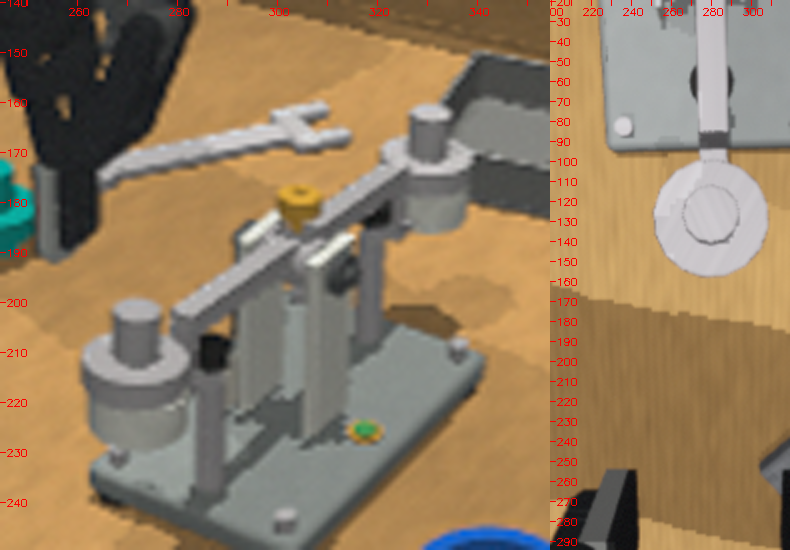

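In the picture the far (+y) weight is still low: its knob is at scene (330,162), unchanged from before and matching the left-down prediction. The near weight is high, with its knob at (271,201). So the left side dropped, and I'll take the far weight after checking its centre and that the beam isn't moving.

```bash
python3 -m creep '{"xyz": [[60,-2,0],[120,-4,0],[180,-4.5,0],[205,-4.5,0],[210,-4.5,0],[210,-4.5,0],[210,-4.5,0]], "twist": [0,0,0,0,0,0,0]}'
python3 - <<'E'
from h import *
w=save("wrist","w10.png");a=save("scene","s10.png");np.save("w10.npy",w);C=cam("wrist")
d=np.abs(a.astype(int)-np.load("s9.npy")).max(2); print("moved px near W2:",(d[195:235,250:285]>25).sum())
d5=np.abs(a.astype(int)-np.load("s5.npy")).max(2); print("far vs s5",(d5[158:190,320:345]>25).sum())
p=proj(C,[.6095,.2247,.086]);g=cv2.cvtColor(w,cv2.COLOR_RGB2HSV);
uv,ax=blob(w,p,33); print(p,uv,ax,onz(C,uv,.086),onz(C,uv,.083)); 
cv2.imwrite("pics/x.png",crop(w,230,60,110,110,5)[...,::-1])
delta([.609,.2255,.12],np.pi/2)
E
```

```text
t: 18.73
tcp_pos: [0.6097, 0.1488, 0.2193]
eef_rot: [3.142, 0.0, 1.57]
contact_force: [-0.1, 0.7, -0.2]
gripper_width: 0.0342
grasp_force: 0.0
moved px near W2: 586
far vs s5 0
[280.44367355 113.06327723] [279.66556931 115.30332565] (51.71136474609375, 58.15746307373047) [0.60892226 0.22309267 0.086     ] [0.60892433 0.22313332 0.083     ]
shift mm [76.5 -0.8 99.3] twist -0.001 t 18.825 F [-0.2  0.1  0.1]
```

The far weight is pixel-identical to its lowered state, so the beam rests on the left stop. I grip it gently.

```bash
python3 -m creep '{"xyz": [[55,-0.8,0],[75.5,-0.8,0],[75.5,-0.8,30],[75.5,-0.8,70],[75.5,-0.8,95],[75.5,-0.8,102],[75.5,-0.8,102]], "twist": [0,0,0,0,0,0,0]}'
python3 -m creep '{"xyz": [[0,0,0],[0,0,0],[0,0,0],[0,0,0],[0,0,0]], "twist": [0,0,0,0,0]}' 1 22
```

```text
t: 19.7
tcp_pos: [0.609, 0.2252, 0.1177]
eef_rot: [3.141, 0.0, 1.57]
contact_force: [1.0, -0.8, 0.8]
gripper_width: 0.0343
grasp_force: 0.0
t: 20.32
tcp_pos: [0.6094, 0.2255, 0.1185]
eef_rot: [3.139, -0.0, 1.571]
contact_force: [0.3, -1.2, 7.7]
gripper_width: 0.0162
grasp_force: 22.2
```

```bash
python3 -m creep '{"xyz": [[0,0,-1],[0,0,-3],[0,0,-5],[0,0,-7],[0,0,-9],[0,0,-11],[0,0,-13],[0,0,-15],[0,0,-17],[0,0,-19],[0,0,-21],[0,0,-23],[0,0,-25],[0,0,-27],[0,0,-30],[0,0,-40],[0,0,-70],[0,0,-90],[0,0,-90]], "twist": [0,0,0,0,0,0,0,0,0,0,0,0,0,0,0,0,0,0,0]}'
python3 - <<'E'
from h import *
delta([.490,.131,.2],np.pi/2)
a=save("scene","s11.png");w=save("wrist","w11.png");np.save("w11.npy",w)
E
```

```text
t: 22.7
tcp_pos: [0.6093, 0.2255, 0.209]
eef_rot: [3.139, -0.0, 1.571]
contact_force: [-0.0, -0.5, -2.4]
gripper_width: 0.0167
grasp_force: 21.8
shift mm [ -94.5 -119.3    8.6] twist -0.0 t 22.7 F [-0.  -0.5 -2.4]
```

```bash
python3 -m creep '{"xyz": [[-50,-40,0],[-90,-90,0],[-94.5,-119,20],[-94.5,-119,80],[-94.5,-119,125],[-94.5,-119,140],[-94.5,-119,145],[-94.5,-119,145]], "twist": [0,0,0,0,0,0,0,0]}'
python3 -m creep '{"xyz": [[0,0,2],[0,0,4],[0,0,6],[0,0,8],[0,0,8]], "twist": [0,0,0,0,0]}'
```

```text
t: 23.8
tcp_pos: [0.4896, 0.131, 0.0622]
eef_rot: [-3.141, 0.0, 1.571]
contact_force: [-0.5, 0.6, -1.0]
gripper_width: 0.0168
grasp_force: 22.0
t: 24.42
tcp_pos: [0.4911, 0.131, 0.0558]
eef_rot: [3.138, 0.0, 1.571]
contact_force: [-2.5, -2.1, 20.4]
gripper_width: 0.0164
grasp_force: 25.3
```

Pressed flat on the bench. I release, regrip and lift.

```bash
python3 -m creep '{"xyz": [[0,0,-1.5],[0,0,-1.5],[0,0,-1.5],[0,0,-1.5],[0,0,-1.5]], "twist": [0,0,0,0,0]}' 0.3
python3 -m creep '{"xyz": [[0,0,0],[0,0,0],[0,0,0],[0,0,0],[0,0,0]], "twist": [0,0,0,0,0]}' 1 40
python3 -m creep '{"xyz": [[0,0,-30],[0,0,-80],[0,0,-130],[0,0,-145],[0,0,-145]], "twist": [0,0,0,0,0]}'
python3 -c "
from h import *
delta([.569,-.264,.2],np.pi/2); delta([.569,-.33,.2],np.pi/2)"
```

```text
t: 25.05
tcp_pos: [0.4897, 0.131, 0.0557]
eef_rot: [-3.141, 0.0, 1.571]
contact_force: [0.3, -0.1, -0.2]
gripper_width: 0.0302
grasp_force: 0.0
t: 25.68
tcp_pos: [0.4898, 0.131, 0.0558]
eef_rot: [3.141, 0.0, 1.571]
contact_force: [-0.3, -0.1, 2.5]
gripper_width: 0.0155
grasp_force: 39.0
t: 26.3
tcp_pos: [0.4901, 0.131, 0.2013]
eef_rot: [3.14, -0.0, 1.571]
contact_force: [0.5, -0.4, -2.0]
gripper_width: 0.0162
grasp_force: 39.6
shift mm [-395.    78.9    1.4] twist -0.0 t 26.3 F [ 0.5 -0.4 -2. ]
shift mm [-461.    78.9    1.4] twist -0.0 t 26.3 F [ 0.5 -0.4 -2. ]
```

```bash
python3 -m creep '{"xyz": [[-60,0,0],[-120,10,0],[-180,25,0],[-240,40,0],[-300,55,0],[-360,70,0],[-420,79,0],[-452,79,0],[-461,79,0],[-461,79,0],[-461,79,0]], "twist": [0,0,0,0,0,0,0,0,0,0,0]}'
python3 - <<'E'
from h import *
w=save("wrist","w12.png");np.save("w12.npy",w);C=cam("wrist");np.save("T12.npy",C[2])
p=proj(C,[.568,-.2635,.083]);print(p, get_state()["tcp_pos"])
u,v=int(p[0]),int(p[1])
cv2.imwrite("pics/c9.png",np.hstack([crop(w,u-70,v-60,140,140,4)[:550],crop(w,u-35,v+100,60,140,4)[:550]])[...,::-1])
E
```

```text
t: 27.68
tcp_pos: [0.5687, -0.3287, 0.2005]
eef_rot: [-3.141, -0.001, 1.572]
contact_force: [-0.1, 0.5, -2.4]
gripper_width: 0.0157
grasp_force: 39.5
[279.87097653 128.09150757] [ 0.56880533 -0.32876007  0.20075619]
```

View pics/c9.png

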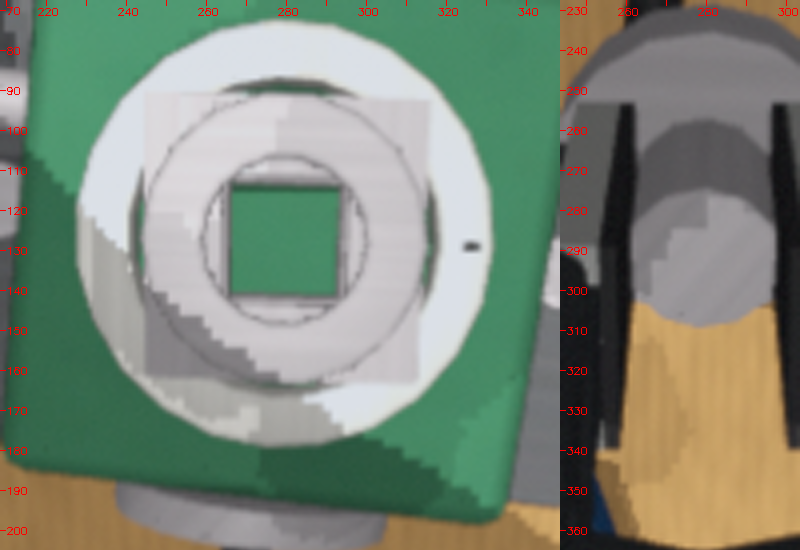

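The wrist crop shows the recess centred at (279.4,127.2), with the square hole aligned to the image within a few degrees. Now I work out the offset relative to the held weight.

Run:
```python
from h import *
C=cam("wrist");T=cam("top");S=cam("scene");s=get_state();p=s["tcp_pos"]
print(tri([(C,(279.4,127.2)),(S,(149.5,296.5)),(T,(460.5,208))]))
for z in (.079,.083,.087): print(z,onz(C,(279.4,127.2),z))
c=onz(C,(279.4,127.2),.083)
for a in np.linspace(0,2*np.pi,5)[:4]: print("recess",proj(C,c+.01425*np.array([np.cos(a),np.sin(a),0])))
for a in np.linspace(0,2*np.pi,5)[:4]: print("nose",proj(C,c+.038*np.array([np.cos(a),np.sin(a),0])))
o=p-[0,0,.0557]
print("flange lo far/left/right",proj(C,o+[0,.02,.012]),proj(C,o+[-.02,0,.012]),"hi far",proj(C,o+[0,.02,.024]))
print("knob",proj(C,o+[-.009,0,.044]),proj(C,o+[.009,0,.044]),proj(C,o+[0,.009,.044]),proj(C,o+[0,-.009,.044]))
w=np.load("w12.npy")
for v in (285,290): print(v,[int(x) for x in w[v,255:305].sum(1)])
print([int(x) for x in w[222:330,279].sum(1)])
```

```text
(array([ 0.56840135, -0.26283743,  0.08196782]), [array([ 1. , -0.1]), array([-1.7, -0.1]), array([-1.1, -0.6])])
0.079 [ 0.56766778 -0.26297178  0.079     ]
0.083 [ 0.56766913 -0.26288977  0.083     ]
0.087 [ 0.56767047 -0.26280775  0.087     ]
recess [299.72959507 127.24487203]
recess [279.42096961 106.10191105]
recess [259.07119098 127.20420109]
recess [279.37959006 147.7341759 ]
nose [333.51926562 127.42863183]
nose [279.45710093  69.74713999]
nose [225.28629287 127.32033252]
nose [279.34685302 180.66887138]
flange lo far/left/right [281.45402882 221.50380502] [243.99992442 257.07153247] hi far [281.59587261 228.99763453]
knob [261.35182516 286.47433257] [302.11369337 286.51133171] [281.8011296  267.96132122] [281.66920156 304.33337911]
285 [70, 47, 56, 56, 54, 66, 172, 330, 372, 381, 383, 383, 385, 383, 379, 373, 392, 435, 443, 449, 446, 446, 439, 438, 439, 444, 464, 468, 466, 466, 470, 468, 466, 461, 459, 453, 453, 453, 454, 454, 451, 426, 333, 129, 56, 51, 57, 70, 63, 96]
290 [100, 106, 96, 70, 49, 67, 193, 366, 382, 381, 376, 373, 374, 378, 384, 406, 460, 464, 460, 459, 458, 460, 465, 464, 466, 468, 467, 468, 465, 459, 455, 452, 453, 453, 451, 457, 458, 457, 455, 451, 448, 437, 379, 155, 50, 56, 81, 100, 101, 112]
[340, 345, 343, 346, 346, 344, 329, 290, 264, 257, 256, 258, 265, 278, 338, 381, 386, 383, 387, 383, 380, 375, 378, 377, 377, 380, 381, 383, 389, 390, 390, 387, 382, 380, 375, 341, 289, 258, 254, 255, 256, 254, 254, 252, 256, 257, 257, 258, 258, 257, 261, 260, 277, 333, 375, 387, 387, 387, 389, 390, 388, 384, 389, 439, 460, 466, 465, 467, 466, 467, 466, 465, 468, 463, 455, 451, 449, 452, 450, 449, 453, 453, 453, 454, 453, 448, 444, 446, 466, 463, 464, 461, 461, 460, 460, 461, 460, 460, 463, 466, 465, 466, 464, 464, 465, 466, 462, 464]
```

```bash
python3 -m creep '{"xyz": [[40,-0.3,0],[65,-0.3,0],[67.6,-0.3,25],[67.6,-0.3,45],[67.6,-0.3,52],[67.6,-0.3,52]], "twist": [0,0,0,0,0,0]}' - 40
python3 -m creep '{"xyz": [[0,0,3],[0,0,6],[0,0,8],[0,0,9],[0,0,9]], "twist": [0,0,0,0,0]}'
```

```text
t: 28.48
tcp_pos: [0.5684, -0.2621, 0.1489]
eef_rot: [-3.141, -0.0, 1.571]
contact_force: [0.3, -0.3, -2.0]
gripper_width: 0.0162
grasp_force: 39.6
t: 29.1
tcp_pos: [0.5684, -0.2624, 0.1397]
eef_rot: [-3.141, -0.0, 1.571]
contact_force: [-0.7, -0.1, -2.3]
gripper_width: 0.0156
grasp_force: 39.6
```

```bash
python3 -m creep '{"xyz": [[1,0,0],[1,0,1],[1,0,2],[1,0,2]], "twist": [0,0,0,0]}'
python3 -m creep '{"xyz": [[0,0,1],[0,0,2],[0,0,2]], "twist": [0,0,0]}'
```

```text
t: 29.6
tcp_pos: [0.5684, -0.2614, 0.1377]
eef_rot: [-3.141, -0.0, 1.571]
contact_force: [0.2, 0.3, -1.7]
gripper_width: 0.0158
grasp_force: 39.6
t: 29.98
tcp_pos: [0.5684, -0.2614, 0.1357]
eef_rot: [-3.142, -0.0, 1.571]
contact_force: [0.2, -0.0, -1.6]
gripper_width: 0.0161
grasp_force: 39.6
```

Past the face level (.1387) with no contact, so the shank is in the recess. I continue down to the floor.

```bash
python3 -m creep '{"xyz": [[0,0,0.7],[0,0,1.4],[0,0,1.4]], "twist": [0,0,0]}'
python3 -m creep '{"xyz": [[0,0,0.4],[0,0,0.8],[0,0,0.8]], "twist": [0,0,0]}'
```

```text
t: 30.35
tcp_pos: [0.5685, -0.2614, 0.1346]
eef_rot: [3.141, 0.0, 1.571]
contact_force: [-0.7, 0.5, 2.4]
gripper_width: 0.0158
grasp_force: 40.0
t: 30.72
tcp_pos: [0.5686, -0.2614, 0.1343]
eef_rot: [3.141, 0.0, 1.571]
contact_force: [-1.9, 2.5, 8.0]
gripper_width: 0.0161
grasp_force: 40.6
```

Contact came at .1345, which is the floor height. I turn slowly under light pressure, starting with a negative twist because the shank looked about 6° short.

```bash
python3 -m creep '{"xyz": [[0,0,-0.2],[0,-0.1,-0.2],[0,-0.2,-0.2],[0,-0.3,-0.2],[0,-0.3,-0.2]], "twist": [0,-0.05,-0.1,-0.15,-0.15]}'
python3 -m creep '{"xyz": [[0,0,0.3],[0,0,0.3]], "twist": [0,0]}'
```

```text
t: 31.35
tcp_pos: [0.5679, -0.2614, 0.1343]
eef_rot: [-3.142, 0.0, 1.721]
contact_force: [-4.3, 1.7, 7.8]
gripper_width: 0.0162
grasp_force: 40.5
t: 31.6
tcp_pos: [0.568, -0.2615, 0.1341]
eef_rot: [3.142, 0.001, 1.721]
contact_force: [-3.0, 0.8, 10.4]
gripper_width: 0.016
grasp_force: 40.7
```

```bash
python3 -m creep '{"xyz": [[0,-0.2,-0.3],[0,-0.3,-0.3],[0,-0.4,-0.3],[0,-0.5,-0.3],[0,-0.5,-0.3]], "twist": [-0.05,-0.1,-0.15,-0.2,-0.2]}'
python3 -m creep '{"xyz": [[0,0,0],[0,-0.1,0],[0,-0.2,0],[0,-0.2,0]], "twist": [-0.05,-0.1,-0.15,-0.15]}'
```

```text
t: 32.22
tcp_pos: [0.5677, -0.2617, 0.1344]
eef_rot: [3.141, 0.001, 1.921]
contact_force: [-1.8, 1.2, 8.5]
gripper_width: 0.0159
grasp_force: 40.5
t: 32.72
tcp_pos: [0.5675, -0.2619, 0.1345]
eef_rot: [-3.142, 0.001, 2.071]
contact_force: [-3.0, -0.0, 8.9]
gripper_width: 0.0161
grasp_force: 40.6
```

```bash
python3 -m creep '{"xyz": [[0,-0.1,0],[0,-0.2,0],[0,-0.3,0],[0,-0.35,0],[-0.1,-0.45,0],[-0.1,-0.45,0]], "twist": [-0.05,-0.1,-0.15,-0.2,-0.25,-0.25]}'
python3 -m creep '{"xyz": [[0,-0.1,0],[0,-0.2,0],[0,-0.3,0],[0,-0.35,0],[-0.1,-0.45,0],[-0.1,-0.45,0]], "twist": [-0.05,-0.1,-0.15,-0.2,-0.25,-0.25]}'
```

```text
t: 33.48
tcp_pos: [0.5672, -0.2624, 0.1345]
eef_rot: [-3.141, 0.002, 2.321]
contact_force: [-1.9, -0.9, 8.3]
gripper_width: 0.0155
grasp_force: 40.5
t: 34.22
tcp_pos: [0.567, -0.2629, 0.1345]
eef_rot: [-3.14, 0.002, 2.571]
contact_force: [-2.5, -1.5, 8.5]
gripper_width: 0.0158
grasp_force: 40.5
```

```bash
python3 -m creep '{"xyz": [[0,-0.1,0],[0,-0.2,0],[0,-0.3,0],[0,-0.35,0],[-0.1,-0.45,0],[-0.1,-0.45,0]], "twist": [-0.05,-0.1,-0.15,-0.2,-0.25,-0.25]}'
python3 -m creep '{"xyz": [[0,-0.1,0],[0,-0.2,0],[0,-0.3,0],[0,-0.35,0],[-0.1,-0.45,0],[-0.1,-0.45,0]], "twist": [-0.05,-0.1,-0.15,-0.2,-0.25,-0.25]}'
```

```text
t: 34.98
tcp_pos: [0.567, -0.2634, 0.1345]
eef_rot: [-3.14, 0.002, 2.821]
contact_force: [-1.8, -2.2, 6.5]
gripper_width: 0.0156
grasp_force: 40.4
t: 35.72
tcp_pos: [0.5669, -0.2641, 0.1345]
eef_rot: [-3.139, 0.001, 3.071]
contact_force: [-1.7, -3.8, 7.4]
gripper_width: 0.0159
grasp_force: 40.3
```

The lateral force says the shank is against the recess wall. I lift 1 mm off the floor and probe for the centre.

```bash
c='python3 -m creep'
python3 -m creep '{"xyz": [[0,0,-1.5],[0,0,-1.5]], "twist": [0,0]}' | grep -E "pos|con"
python3 -m creep '{"xyz": [[0,-0.7,0],[0,-0.7,0]], "twist": [0,0]}' | grep -E "pos|con"
python3 -m creep '{"xyz": [[0,-0.7,0],[0,-0.7,0]], "twist": [0,0]}' | grep -E "pos|con"
python3 -m creep '{"xyz": [[0,-0.7,0],[0,-0.7,0]], "twist": [0,0]}' | grep -E "pos|con"
```

```text
tcp_pos: [0.5665, -0.2631, 0.1351]
contact_force: [-0.7, -1.2, -1.2]
tcp_pos: [0.5665, -0.2637, 0.1351]
contact_force: [-0.9, 0.2, -2.0]
tcp_pos: [0.5666, -0.2645, 0.1353]
contact_force: [0.1, -0.7, -1.4]
tcp_pos: [0.5665, -0.2652, 0.1352]
contact_force: [0.0, 2.0, -1.7]
```

```bash
python3 -m creep '{"xyz": [[1,1.1,0],[1,1.1,0]], "twist": [0,0]}' | grep -E "pos|con"
python3 -m creep '{"xyz": [[0.9,0,0],[0.9,0,0]], "twist": [0,0]}' | grep -E "pos|con"
python3 -m creep '{"xyz": [[0.8,0,0],[0.8,0,0]], "twist": [0,0]}' | grep -E "pos|con"
```

```text
tcp_pos: [0.5655, -0.264, 0.1353]
contact_force: [-1.1, 0.2, -1.9]
tcp_pos: [0.5646, -0.264, 0.1353]
contact_force: [0.1, -0.1, -1.6]
tcp_pos: [0.5638, -0.264, 0.1353]
contact_force: [0.3, 1.2, -2.8]
```

```bash
python3 -m creep '{"xyz": [[0.7,0,0],[0.7,0,0]], "twist": [0,0]}' | grep -E "pos|con"
python3 -m creep '{"xyz": [[0.7,0,0],[0.7,0,0]], "twist": [0,0]}' | grep -E "pos|con"
```

```text
tcp_pos: [0.5631, -0.2639, 0.1353]
contact_force: [-0.6, 0.7, -1.5]
tcp_pos: [0.5624, -0.2639, 0.1353]
contact_force: [0.3, -0.4, -2.4]
```

```bash
python3 -m creep '{"xyz": [[0.8,0,0],[0.8,0,0]], "twist": [0,0]}' | grep -E "pos|con"
python3 -m creep '{"xyz": [[0.8,0,0],[0.8,0,0]], "twist": [0,0]}' | grep -E "pos|con"
python3 - <<'E'
from h import *
w=save("wrist","w13.png");a=save("scene","s13.png");np.save("w13.npy",w);delta([.5645,-.264,.135])
cv2.imwrite("pics/c10.png",np.hstack([crop(w,180,130,200,250,2),crop(a,105,225,80,100,5)])[...,::-1])
E
```

```text
tcp_pos: [0.5617, -0.2638, 0.1353]
contact_force: [0.7, 0.3, -2.6]
tcp_pos: [0.561, -0.2638, 0.1354]
contact_force: [1.9, 0.6, -1.7]
shift mm [-3.5  0.   0.4] twist 0 t 38.575 F [ 1.5  0.4 -1.5]
```

View pics/c10.png

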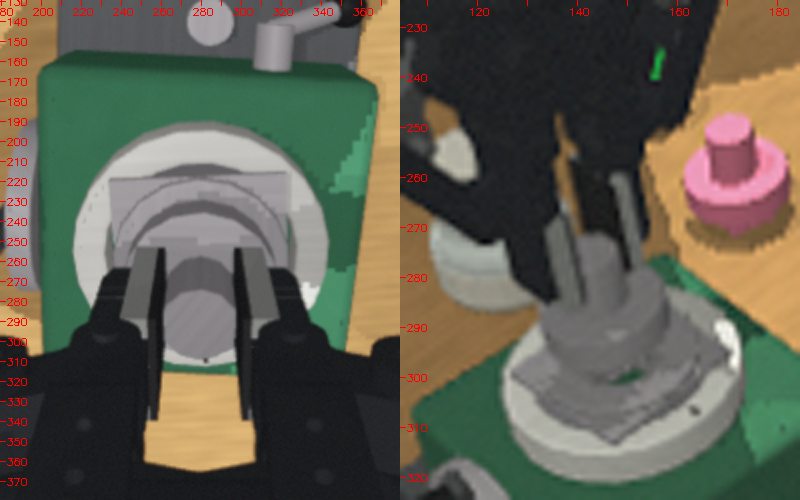

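The picture shows the flange above the nose, with a sliver of the green hole at scene (150,300) on the +x side, so the weight is too far to -x. I check numerically whether it has tilted in the grip.

Run:
```python
from h import *
w=np.load("w13.npy"); print([int(x) for x in w[205:330,279].sum(1)])
print([int(x) for x in w[290,255:305].sum(1)])
```

```text
[587, 590, 592, 590, 580, 559, 476, 323, 291, 290, 289, 291, 303, 336, 378, 443, 486, 485, 483, 477, 455, 424, 418, 417, 386, 323, 284, 276, 278, 285, 293, 368, 455, 481, 480, 481, 481, 477, 473, 468, 471, 473, 473, 470, 473, 477, 477, 456, 424, 419, 414, 407, 382, 321, 275, 270, 269, 268, 269, 265, 271, 271, 273, 267, 269, 269, 273, 270, 273, 304, 381, 411, 413, 417, 419, 419, 417, 412, 410, 407, 408, 408, 414, 417, 415, 415, 415, 417, 416, 413, 410, 407, 405, 404, 405, 403, 405, 403, 405, 403, 407, 405, 404, 400, 441, 554, 555, 477, 290, 235, 231, 284, 405, 482, 497, 501, 500, 495, 499, 502, 508, 510, 518, 527, 525]
[110, 112, 100, 66, 62, 80, 215, 398, 411, 407, 404, 397, 402, 410, 411, 416, 412, 414, 407, 405, 409, 413, 414, 414, 415, 417, 418, 415, 412, 409, 405, 405, 405, 408, 408, 409, 410, 412, 409, 405, 401, 390, 341, 139, 60, 66, 91, 109, 110, 118]
```

```bash
p(){ grep -E "pos|con"; }
python3 -m creep '{"xyz": [[-2.8,1.2,0],[-2.8,1.2,0]], "twist": [0,0]}' |p
python3 -m creep '{"xyz": [[0,0.8,0],[0,0.8,0]], "twist": [0,0]}' |p
python3 -m creep '{"xyz": [[0,0.8,0],[0,0.8,0]], "twist": [0,0]}' |p
python3 -m creep '{"xyz": [[0,-4,0],[0,-4,0]], "twist": [0,0]}' |p
python3 -m creep '{"xyz": [[0,-0.8,0],[0,-0.8,0]], "twist": [0,0]}' |p
python3 -m creep '{"xyz": [[0,-0.8,0],[0,-0.8,0]], "twist": [0,0]}' |p
```

```text
tcp_pos: [0.5638, -0.2626, 0.1351]
contact_force: [-0.4, 0.6, -1.2]
tcp_pos: [0.5637, -0.2618, 0.1352]
contact_force: [0.0, 0.1, -2.4]
tcp_pos: [0.5639, -0.2613, 0.1353]
contact_force: [0.2, -1.8, -1.9]
tcp_pos: [0.5635, -0.2654, 0.1352]
contact_force: [0.5, -0.2, -2.7]
tcp_pos: [0.5635, -0.2659, 0.1352]
contact_force: [-0.1, -0.2, -2.9]
tcp_pos: [0.5635, -0.2666, 0.1353]
contact_force: [0.9, 0.8, -1.6]
```

The free range is centred at TCP (.5638,-.2640). I go there, press lightly and turn.

```bash
python3 -m creep '{"xyz": [[0,2.6,0],[0,2.6,1],[0,2.6,1.5],[0,2.6,1.5]], "twist": [0,0,0,0]}'
python3 -m creep '{"xyz": [[0,-0.1,0],[0,-0.2,0],[0,-0.2,0]], "twist": [-0.05,-0.1,-0.1]}'
```

```text
t: 40.58
tcp_pos: [0.5637, -0.2642, 0.1337]
eef_rot: [-3.142, 0.0, 3.071]
contact_force: [-0.3, -0.8, -1.5]
gripper_width: 0.0159
grasp_force: 39.6
t: 40.95
tcp_pos: [0.5636, -0.2644, 0.1337]
eef_rot: [3.142, -0.0, -3.113]
contact_force: [0.5, -0.4, -0.6]
gripper_width: 0.0162
grasp_force: 39.6
```

Below floor level with no contact, so the square is entering the hole. I continue down.

```bash
python3 -m creep '{"xyz": [[0,0,0.7],[0,0,1.4],[0,0,1.4]], "twist": [0,0,0]}'
python3 -m creep '{"xyz": [[0,0,1],[0,0,2],[0,0,2]], "twist": [0,0,0]}'
```

```text
t: 41.32
tcp_pos: [0.5636, -0.2643, 0.1323]
eef_rot: [3.142, -0.0, -3.113]
contact_force: [-0.2, 0.2, -1.8]
gripper_width: 0.016
grasp_force: 39.6
t: 41.7
tcp_pos: [0.5636, -0.2643, 0.1303]
eef_rot: [3.141, -0.0, -3.112]
contact_force: [-0.8, -0.3, -2.1]
gripper_width: 0.0159
grasp_force: 39.6
```

```bash
python3 -m creep '{"xyz": [[0,0,1],[0,0,2],[0,0,2.8],[0,0,2.8]], "twist": [0,0,0,0]}'
python3 -m creep '{"xyz": [[0,0,0.4],[0,0,0.8],[0,0,1.2],[0,0,1.2]], "twist": [0,0,0,0]}'
```

```text
t: 42.2
tcp_pos: [0.5636, -0.2643, 0.1275]
eef_rot: [3.141, -0.0, -3.112]
contact_force: [-0.5, -0.8, -1.8]
gripper_width: 0.0161
grasp_force: 39.6
t: 42.7
tcp_pos: [0.5637, -0.2643, 0.1269]
eef_rot: [-3.141, 0.001, -3.112]
contact_force: [-2.0, 2.5, 6.3]
gripper_width: 0.0157
grasp_force: 40.4
```

The flange is on the face (.127 as expected, 6 N). I release and back off.

```bash
python3 -m creep '{"xyz": [[0,0,-0.5],[0,0,-0.5],[0,0,-0.5],[0,0,-0.5],[0,0,-0.5]], "twist": [0,0,0,0,0]}' 0.2
python3 -m creep '{"xyz": [[0,0,-15],[0,0,-50],[0,0,-90],[30,0,-100],[67,0,-100],[67,0,-100],[67,0,-100]], "twist": [0,0,0,0,0,0,0]}'
python3 - <<'E'
from h import *
a=save("scene","s14.png");b=save("top","t14.png");C=cam("wrist");w=save("wrist","w14.png");S=cam("scene");T=cam("top")
b0=np.load("t0.npy");a0=np.load("s0.npy")
# nose vs flange in top view; scene template of flange heights
for h in (.083,.095,.115): print(h,"top",proj(T,[.567,-.2637,h]),"scene",proj(S,[.567,-.2637,h]))
d=np.abs(a.astype(int)-np.load("s9.npy")).max(2);print("W2 area diff",(d[195:235,250:285]>25).sum())
def tm(t,u,v,w=14):
    tpl=np.load("s9.npy")[v-w:v+w,u-w:u+w];res=cv2.matchTemplate(a[v-30:v+40,u-30:u+30],tpl,cv2.TM_CCOEFF_NORMED);_,m,_,l=cv2.minMaxLoc(res);print(t,m,np.array(l)-[30-w,30-w])
tm("W2 scene shift",272,210)
cv2.imwrite("pics/c11.png",np.hstack([crop(a,105,240,80,100,5),crop(a,245,170,80,100,5)])[...,::-1])
E
```

```text
t: 43.32
tcp_pos: [0.5637, -0.2643, 0.1269]
eef_rot: [-3.142, 0.0, -3.112]
contact_force: [0.2, 0.3, -0.7]
gripper_width: 0.0346
grasp_force: 0.0
t: 44.2
tcp_pos: [0.4971, -0.2665, 0.2277]
eef_rot: [-3.141, 0.001, -3.113]
contact_force: [-0.2, 0.2, 0.1]
gripper_width: 0.0339
grasp_force: 0.0
0.083 top [460.13599897 208.09800412] scene [146.65866704 295.83285371]
0.095 top [463.04046185 207.71197227] scene [145.3963116  290.29963912]
0.115 top [468.10180565 207.03944631] scene [143.24730497 280.85605554]
W2 area diff 881
W2 scene shift 0.7233461141586304 [-1 11]
```

View pics/c11.png

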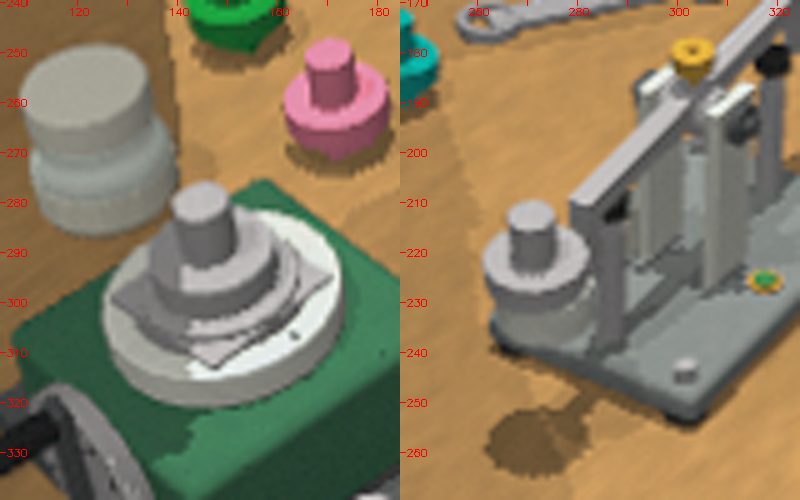

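The weight is home and upright in the nest (scene 145,290), and the other one stands in the right cup, now lowered (scene 271,222). I hand in.

```bash
python3 -c "
from plant import workorder
print(workorder.hand_in())"
```

```text
the job is handed in; nothing more can be done
None
```

I handed the job in at about 44 s with the left (dropped) weight fully home in the nest and the other still in the right cup; the hand-in gave no verdict, and I viewed 13 pictures, three over the limit of 10.

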